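Hold a spread snap ring at the groove of a roller axle

ROBOT

A 6-joint arm with a two-finger parallel gripper is mounted at the origin on the work surface. World frame = base frame: x ahead of the robot, y to its left, z up, the work surface at z = 0. Lengths are in m, angles in rad, forces in N, time in s.
With the tool pointing down it reaches from about 0.275 to 0.825 m from the base axis. Payload 4.9 kg.
Tool frame: the origin (TCP) lies midway between the tips of the shut fingers; the grasp point (between the pads) lies 19 mm behind it (bot.grip_depth is the distance from the TCP to the grasp point, in m); y points along the fingers, x is the direction in which the jaws open and shut, and the axes are right-handed (so a half turn about y gives the same grasp; the last joint's range is limited). The gripper opens to 85 mm and grips with 20 to 120 N. Pads are 22 mm wide; open, the fingers measure 114 mm over their backs; the gripper's body (76 mm by 85 mm) begins 54 mm behind the grasp point. The pads swing forward as they close: fully open they stand 13 mm farther back than shut.
Start: joints at [1.104, 0.326, -0.193, 1.052, 0, 1.437], TCP at [0.18, 0.52, 0.231] pointing down, gripper open.
Joint ranges: [-2.65, 2.65], [-0.97, 1.79], [-1.3, 1.35], [-1.93, 2.1], [-1.47, 1.37], [-3.14, 3.14]. Speed limits (rad/s): [2.57, 2.57, 3.14, 3.14, 3.14, 3.14].

INTERFACE

Orientations are given as a unit quaternion [w, x, y, z].
In Python, from cell import bot gives the robot as it stands. Calls block until the motion is done:
- bot.move_pose(position, orientation): joint-space move of the TCP to a pose.
- bot.move_linear(position, speed=0.15, rotation=None, until_force=None): straight line of the TCP; rotation=None keeps the orientation; speed is the mean speed in m/s. With until_force (N) it stops when the force on the tool has changed by that much, and returns True; else False.
- bot.goto_joints(angles): joint-space move.
- bot.set_gripper(opening, grasp_force=None): opening from 0.0 (shut) to 1.0 (fully open); grasp_force is the grip in N (None keeps the last); returns when the fingers have stopped.
- bot.wait(seconds).
- bot.solve_ik(position, orientation): joint angles nearest the present ones, or None.
- bot.camera(name): name is "scene" or "top" or "wrist"; returns the picture (480x640x3 uint8, red, green, blue); there is no depth.
- bot.calibration(name): a dict with "mtx" (3x3 intrinsics, pixels), "extrinsics" (4x4, takes a point from world to camera coordinates); the wrist camera has in their place "hand_eye" (4x4, takes a point from camera to tool coordinates, whose origin is the TCP and whose axes are the tool frame's). Camera axes: x right, y down, z forward; pixel columns grow to the right and rows downward; lengths in m; the calibration is good to about 2 mm. A picture is of the moment at which its call begins: read the wrist's pose just before it. calibration takes no time and is no camera call.
A pose or a line that the arm cannot do raises bot.PlanningError and nothing moves.
- bot.close_job(): hands the job in, once; it reports no verdict.
Trained networks look in the newest picture that a camera, given by its name, has taken for a name from the list of things; names that differ only in an ending like _2 or _b are one class to them, and where a whole thing is asked for, a point or a joint stands for the part that bears it (a point fixed in the world has none). Each returns a list of dicts, best first, with "confidence" (0 to 1); they miss things now and then, are a little off and sometimes report something else, mostly with a low value. They report only what shows in the picture. A call takes as long as a camera call. They do not tell look-alikes from the thing itself.
- bot.search_frame(camera, thing): "bbox" ([left, top, width, height] in pixels, round what is visible of it).
Readings, each from a call of its own:
- bot.read_clock(): time.
- bot.read_joint_positions(): joint angles.
- bot.read_joint_vel(): joint speeds.
- bot.read_joint_efforts(): joint torques, N m.
- bot.read_position(): TCP position.
- bot.read_tool_rot(): TCP orientation.
- bot.read_ft_force(): force on the tool from outside, world axes, zero at the start.
- bot.read_moment(): the same for the moment, N m.
- bot.read_gripper_width(): opening from 0.0 (shut) to 1.0 (fully open).
Only numpy, scipy, OpenCV 4.12 (cv2) and the standard library are available. Lean on these libraries where they do the work, as an engineer would, in place of code of your own. Each camera call takes 0.05 s, during which the arm holds its last target.

TASK

A snap ring hangs ready on the tips of the circlip pliers that stand in the rest. Take the pliers by their handles, squeeze them fully so that the ring spreads, and slide the ring down over the bare axle stub (the one that has no ring yet) until it lies at the groove, lightly against the bearing face at the foot of the stub. Finish there while holding: keep the pliers upright and squeezed and the ring spread, do not let go, never force the ring on unspread, and leave the other things where they are.

Things in the scene. Friction and masses are not known exactly. Their poses are not given: they have to be found in the camera images.
- pliers: steel circlip pliers, black grips, 159 mm tall, 200 g, standing nose down in the rest, a snap ring hooked on their tips (it stays on). Origin: on their long axis at the ring's underside; z up the pliers, y across the two handles, x from the long axis to the ring's centre, 21 mm along +x. Rivet boss 26 mm in diameter, 62 mm up. They lift straight up out of the rest. Both sides move symmetrically.
- ring_center (a point): centre of the spread snap ring, at half its thickness: 21 mm along the pliers' +x, 2 mm above their origin. Dark steel ring, 4 mm thick, square to the pliers' axis. Spread: 34.6 mm inside diameter (2.3 mm play all round on the 30 mm stub), 44 mm outside; relaxed it is too narrow for the stub. Its two lugs are at the pliers' tips
- handles (a point): middle of the grips, on the pliers' axis 128 mm above their origin; axes as the pliers'. Grips reach from 97 to 159 mm above the origin, flat-sided, 12 mm wide (x), 9 mm thick. Over their outer faces along y: relaxed 47 mm at this height and 55 mm at the top (leaning out 0.13 rad); fully squeezed 30 mm, parallel
- grip_l (a joint): turn of each plier handle (both alike): 0 rad relaxed, 0.13 rad fully squeezed against the stop, ring fully spread. Squeezing the grips together spreads the tips and the ring; the spring pushes back on each grip with about 3 N at first and 11 N fully squeezed; let go, it springs back
- rest: fixed rest that the pliers stand in: 82 x 66 x 8 mm white base plate, an aluminium back plate 47 mm wide and 88 mm tall on the side away from the ring, with two cheeks 39 mm apart beside the rivet boss, room enough for the spread tips. Origin: on the table, under the pliers' long axis; x points to the ring's side
- bare_hub: fixed hub with the bare axle stub that needs the ring: foot 80 mm square, 12 mm thick; aluminium round housing 64 mm in diameter, its flat top (the bearing face) 45 mm above the table; on it the upright stub: first the groove, 25 mm in diameter and 7 mm wide, then 30 mm in diameter up to the chamfered top, 90 mm above the table. Origin: on the stub's axis at the table; z up
- groove (a point): point on the bare stub's axis 47 mm above the table, where the ring's centre lies when the ring rests on the bearing face in front of the groove; z up
- fitted_hub: fixed hub of the same shape that already has a dark snap ring in its groove; leave it alone. Origin on its axis at the table
- cell_a: battery cell, blue sleeve, 18 mm in diameter, 65 mm tall, standing; bystander, origin under its centre
- cell_b: battery cell like the other, standing; bystander, origin under its centre
- screwdriver: screwdriver lying on the table, bystander
- wrench: spanner lying on the table, bystander
- roller: grey plastic flanged roller, 40 mm in diameter, 42 mm tall, standing; bystander, origin under its centre
- core: cardboard tube, 52 mm in diameter, 30 mm tall, standing; bystander, origin under its centre
- oiler: white oil bottle, 40 mm in diameter, 100 mm tall, standing; bystander, origin under its centre
Mind the look-alikes: they are no part of the job. What is shaped like the pliers but red is not meant. What is shaped like the rest but orange or turquoise is not meant.

How it is judged:
By the outcome, as a careful person would: the job done as asked, in the order asked, and still so for the second after the job is handed in, while the arm keeps its last pose, push and grip.
It also fails if it takes over 43 s, if anything falls off the work surface, if the arm or the gripper's body presses on something with over 40 N, if the wrist force passes 120 N, or if a joint passes its speed limit or range.

## Working session

There is one attempt and no reset: what is moved stays moved. The work goes in short steps, each a Python script; the robot and the scene stay as the last script left them, time stands still between calls to the robot, and variables do not carry over. Pictures are saved under pics/ and viewed, and the job is handed in when it is done.

```bash
ls; mkdir -p pics
python3 - <<'E'
from cell import bot
import cv2,numpy as np
for c in ("scene","top"):
    im=bot.camera(c); cv2.imwrite(f"pics/{c}1.png",im[:,:,::-1])
    k=bot.calibration(c); print(c,np.round(k["mtx"],1).tolist(),np.round(k["extrinsics"],4).tolist())
    for t in ("pliers","rest","bare_hub","roller","oiler"):
        print(t,[(d["bbox"],round(d["confidence"],2)) for d in bot.search_frame(c,t)])
print(bot.calibration("wrist"),bot.read_clock(),bot.grip_depth)
E
```

```text
pics
scene [[604.4, 0.0, 321.4], [0.0, 604.4, 243.4], [0.0, 0.0, 1.0]] [[-0.7613, 0.6483, -0.0137, 0.3962], [0.507, 0.5819, -0.6359, -0.2075], [-0.4043, -0.491, -0.7717, 1.1967], [0.0, 0.0, 0.0, 1.0]]
pliers [([294.8, 199.3, 33.7, 96.7], 0.81), ([378.2, 186.8, 45.5, 75.2], 0.66)]
rest [([258.0, 128.2, 49.8, 62.2], 0.97), ([323.6, 417.1, 70.4, 58.9], 0.66), ([283.6, 242.9, 63.0, 63.8], 0.6)]
bare_hub [([419.7, 330.7, 74.8, 73.8], 0.68)]
roller [([177.4, 255.1, 30.5, 35.2], 0.57)]
oiler [([390.2, 267.6, 31.9, 52.4], 0.71)]
top [[441.1, 0.0, 321.8], [0.0, 441.1, 246.2], [0.0, 0.0, 1.0]] [[0.0288, -0.9995, -0.0155, -0.0038], [-0.9938, -0.027, -0.1077, 0.5402], [0.1072, 0.0185, -0.9941, 0.7156], [0.0, 0.0, 0.0, 1.0]]
pliers [([305.7, 232.4, 41.6, 25.7], 0.96), ([277.6, 324.0, 45.3, 41.3], 0.59)]
rest [([149.3, 138.0, 62.5, 56.4], 0.89), ([438.1, 293.0, 53.8, 58.1], 0.79), ([153.0, 252.8, 52.1, 51.7], 0.63), ([307.3, 223.8, 44.4, 53.4], 0.57)]
bare_hub [([154.0, 255.5, 53.7, 49.7], 0.63), ([306.1, 233.2, 37.7, 26.0], 0.63), ([303.2, 225.2, 47.3, 52.3], 0.38)]
roller [([397.2, 158.3, 28.0, 27.4], 0.72)]
oiler [([240.4, 282.5, 27.1, 23.9], 0.79)]
{'mtx': array([[369.93079324,   0.        , 322.0347348 ],
       [  0.        , 369.93079324, 238.16836035],
       [  0.        ,   0.        ,   1.        ]]), 'hand_eye': array([[ 9.99999275e-01, -4.66368946e-04,  1.11011242e-03,
         2.56751718e-04],
       [-1.19399519e-03, -2.64896118e-01,  9.64276216e-01,
        -1.43963302e-01],
       [-1.55644012e-04, -9.64276843e-01, -2.64896483e-01,
         6.63708909e-02],
       [ 0.00000000e+00,  0.00000000e+00,  0.00000000e+00,
         1.00000000e+00]])} 0.6 0.0187
```

View pics/scene1.png

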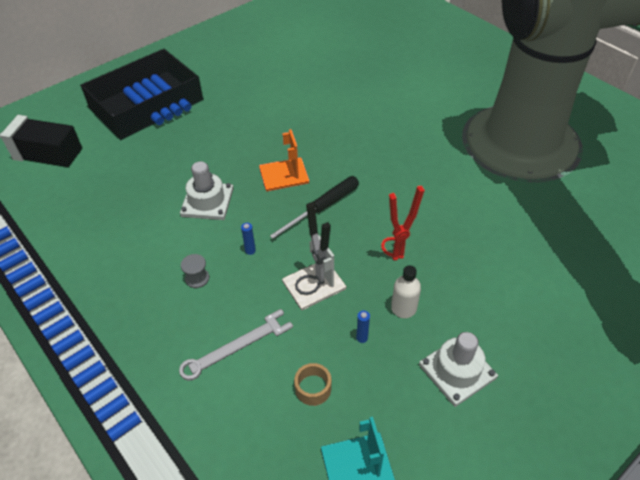

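View pics/top1.png

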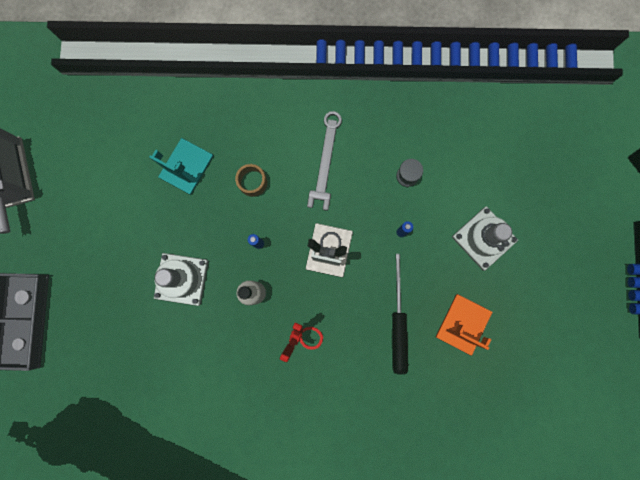

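The scene view shows the pliers in the white rest (~315,265). There is one hub at (460,365) and another at (205,190); in the top view they are at (180,280) and (485,238). I'll zoom in to see which one is bare.

Run:
```python
import cv2,numpy as np
s=cv2.imread("pics/scene1.png");t=cv2.imread("pics/top1.png")
def c(im,x,y,w=80,h=80): return cv2.resize(im[y:y+h,x:x+w],(380,290),interpolation=cv2.INTER_CUBIC)
a=np.hstack([c(s,165,150,90,80),c(s,415,325,90,80)])
b=np.hstack([c(t,290,215,80,70),c(s,270,200,100,110)])
cv2.imwrite("pics/z1.png",np.vstack([a,b]))
```

```text
(no output)
```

View pics/z1.png

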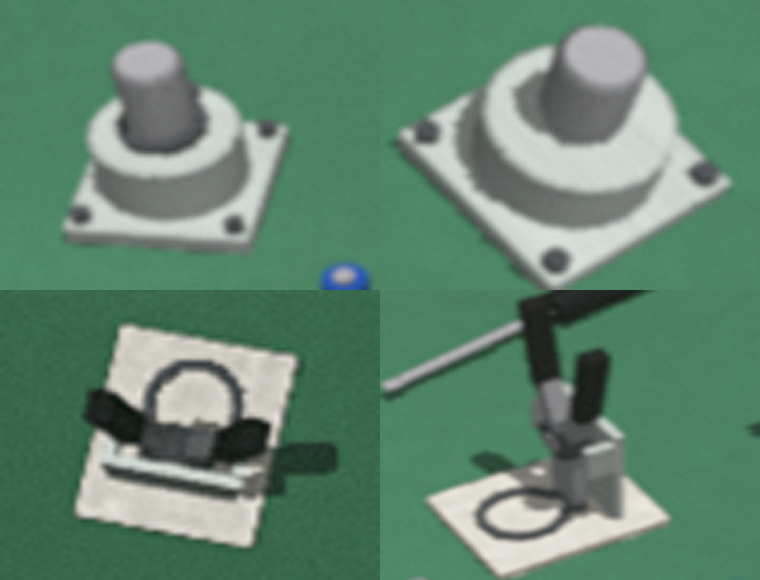

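The fitted hub is at scene (205,190) / top (485,238): a dark ring shows in its groove. The bare one is at scene (460,365) / top (180,280). Next I'll turn these pixels into positions.

```bash
cat > h.py <<'E'
from cell import bot
import cv2,numpy as np
from scipy.spatial.transform import Rotation as R
def K(c):
    k=bot.calibration(c); return k["mtx"],k["extrinsics"]
def ray(c,uv,z,E=None,M=None):
    if M is None: M,E=K(c)
    d=E[:3,:3].T@np.linalg.solve(M,[uv[0],uv[1],1]); o=-E[:3,:3].T@E[:3,3]
    return o+d*(z-o[2])/d[2]
def proj(P,E,M):
    P=np.atleast_2d(P); q=(M@(E[:3,:3]@P.T+E[:3,3:4])).T; return q[:,:2]/q[:,2:]
def Q(q): return R.from_quat([q[1],q[2],q[3],q[0]])
def q4(r): a=r.as_quat(); return [a[3],a[0],a[1],a[2]]
def down(a): # tool x at world yaw a, tool y down
    x=np.array([np.cos(a),np.sin(a),0]); y=np.array([0,0,-1.]); return q4(R.from_matrix(np.c_[x,y,np.cross(x,y)]))
def wristcam():
    p=np.array(bot.read_position());q=bot.read_tool_rot();im=bot.camera("wrist")
    k=bot.calibration("wrist");T=np.eye(4);T[:3,:3]=Q(q).as_matrix();T[:3,3]=p
    return im,np.linalg.inv(T@k["hand_eye"]),k["mtx"]
E
python3 - <<'E'
from h import *
import cv2
for c in ("scene","top"):
    im=cv2.imread(f"pics/{c}1.png"); hsv=cv2.cvtColor(im,cv2.COLOR_BGR2HSV)
    m=((hsv[...,1]<60)&(hsv[...,2]>150)).astype(np.uint8)
    n,l,s,ce=cv2.connectedComponentsWithStats(m)
    for i in range(1,n):
        if s[i,4]>300 and s[i,4]<6000:
            pts=cv2.findContours((l==i).astype(np.uint8),0,1)[0][0]
            r=cv2.minAreaRect(pts); b=cv2.boxPoints(r)
            for z in (.008,.012):
                print(c,z,np.round(r[0],1),[np.round(ray(c,p,z)[:2],3).tolist() for p in b])
print("stub top top-cam",ray("top",(163,278),.09),"scene",ray("scene",(465,342),.09))
E
```

```text
scene 0.008 [206.6 195.4] [[0.621, -0.269], [0.548, -0.355], [0.498, -0.278], [0.574, -0.199]]
scene 0.012 [206.6 195.4] [[0.622, -0.266], [0.55, -0.351], [0.5, -0.274], [0.575, -0.195]]
scene 0.008 [313.9 282.3] [[0.573, -0.038], [0.481, -0.023], [0.506, 0.044], [0.593, 0.028]]
scene 0.012 [313.9 282.3] [[0.574, -0.036], [0.483, -0.021], [0.507, 0.046], [0.595, 0.03]]
scene 0.008 [408.6 288.9] [[0.44, 0.089], [0.406, 0.108], [0.427, 0.134], [0.46, 0.115]]
scene 0.012 [408.6 288.9] [[0.443, 0.091], [0.408, 0.11], [0.429, 0.136], [0.463, 0.117]]
scene 0.008 [ 69.6 343.9] [[0.913, -0.217], [0.865, -0.223], [0.864, -0.085], [0.909, -0.083]]
scene 0.012 [ 69.6 343.9] [[0.913, -0.214], [0.865, -0.22], [0.864, -0.083], [0.909, -0.08]]
scene 0.008 [233.5 344.2] [[0.785, -0.019], [0.606, 0.007], [0.616, 0.044], [0.791, 0.015]]
scene 0.012 [233.5 344.2] [[0.786, -0.017], [0.607, 0.01], [0.617, 0.046], [0.791, 0.018]]
scene 0.008 [459.6 367.2] [[0.514, 0.211], [0.419, 0.217], [0.441, 0.301], [0.53, 0.293]]
scene 0.012 [459.6 367.2] [[0.515, 0.212], [0.421, 0.218], [0.443, 0.302], [0.532, 0.294
[... 1199 characters left out ...]
 [[0.566, -0.214], [0.623, -0.274], [0.564, -0.327], [0.508, -0.267]]
top 0.008 [331.4 236.7] [[0.549, 0.032], [0.586, 0.024], [0.57, -0.041], [0.533, -0.032]]
top 0.012 [331.4 236.7] [[0.549, 0.032], [0.585, 0.023], [0.569, -0.041], [0.533, -0.032]]
top 0.008 [325.7 262.7] [[0.503, 0.039], [0.537, 0.033], [0.525, -0.031], [0.49, -0.025]]
top 0.012 [325.7 262.7] [[0.502, 0.039], [0.537, 0.033], [0.525, -0.031], [0.49, -0.024]]
top 0.008 [178.8 278.9] [[0.445, 0.303], [0.524, 0.295], [0.513, 0.212], [0.434, 0.221]]
top 0.012 [178.8 278.9] [[0.445, 0.301], [0.524, 0.293], [0.512, 0.211], [0.434, 0.22]]
stub top top-cam [0.47736629 0.25423966 0.09      ] scene [0.4863516  0.25672414 0.09      ]
```

Run:
```python
from h import *
print(bot.read_tool_rot(), np.round(Q(bot.read_tool_rot()).as_matrix(),3).tolist())
for a in (1.38,-1.76):
  for p in ((.537,0,.30),(.537,0,.13),(.47,.28,.16),(.47,.28,.27)):
    print(a,p,bot.solve_ik(p,down(a)))
```

```text
[ 0.57591694 -0.57590944 -0.41027847  0.41026768] [[0.327, 0.0, -0.945], [0.945, 0.0, 0.327], [0.0, -1.0, -0.0]]
1.38 (0.537, 0, 0.3) [-0.1374905   0.26601005 -0.09947514  1.20531114  0.          0.05330583]
1.38 (0.537, 0, 0.13) [-0.1374905   0.39298045 -0.37390088  0.80391499  0.          0.05330583]
1.38 (0.47, 0.28, 0.16) [ 0.40234392  0.37892055 -0.30859422  0.88328155  0.          0.59314024]
1.38 (0.47, 0.28, 0.27) [ 0.40234392  0.29835685 -0.13151232  1.14092716  0.          0.59314024]
-1.76 (0.537, 0, 0.3) [-0.1374905   0.26601005 -0.09947514  1.20531114  0.         -3.08987948]
-1.76 (0.537, 0, 0.13) [-0.1374905   0.39298045 -0.37390088  0.80391499  0.         -3.08987948]
-1.76 (0.47, 0.28, 0.16) [ 0.40234392  0.37892055 -0.30859422  0.88328155  0.         -2.55004506]
-1.76 (0.47, 0.28, 0.27) [ 0.40234392  0.29835685 -0.13151232  1.14092716  0.         -2.55004506]
```

Run:
```python
from h import *
import pickle
o={}
for n,p in (("hub",(.475,.255,.22)),("pl",(.53,0,.27))):
    bot.move_pose(p,down(-1.76))
    bot.wait(.15)
    im,E,M=wristcam(); o[n]=(im,E,M); cv2.imwrite(f"pics/w_{n}.png",im[:,:,::-1])
    for t in ("bare_hub","pliers","rest","handles"): print(n,t,[(np.round(d["bbox"]),round(d["confidence"],2)) for d in bot.search_frame("wrist",t)])
pickle.dump(o,open("o.pkl","wb")); print(bot.read_clock(),bot.read_ft_force(),bot.read_joint_positions())
```

```text
hub bare_hub [(array([279., 158.,  90.,  92.]), 0.6)]
hub pliers [(array([532., 234., 108., 112.]), 0.87), (array([574.,  49.,  66.,  59.]), 0.74)]
hub rest [(array([546.,  37.,  93., 101.]), 0.84), (array([224.,   1.,  84.,  34.]), 0.8)]
hub handles [(array([574.,  52.,  64.,  54.]), 0.96), (array([532., 231., 108., 112.]), 0.75), (array([278., 160.,  87.,  86.]), 0.31)]
pl bare_hub [(array([ 62., 245., 100.,  83.]), 0.58)]
pl pliers [(array([284., 162.,  81.,  89.]), 0.75), (array([289., 302.,  55., 104.]), 0.61)]
pl rest [(array([ 0., 55., 93., 97.]), 0.92), (array([496., 220., 107.,  94.]), 0.75), (array([294., 158.,  60.,  77.]), 0.63), (array([137.,  76.,  61.,  55.]), 0.6)]
pl handles [(array([291., 302.,  48., 102.]), 0.69), (array([284., 164.,  82.,  88.]), 0.61), (array([415.,   1.,  52.,  54.]), 0.23)]
5.7917 [-0.52351047 -0.33662647 -0.03040884] [-1.38104834e-01  2.66034683e-01 -1.75891490e-01  1.12900785e+00
  2.66298436e-05 -3.09167649e+00]
```

View pics/w_hub.png

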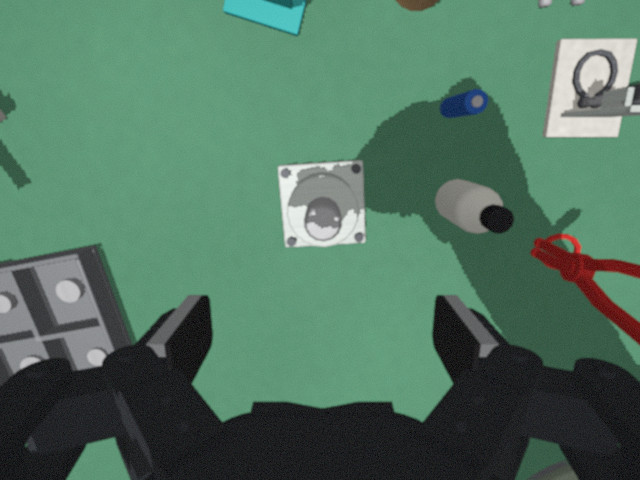

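View pics/w_pl.png

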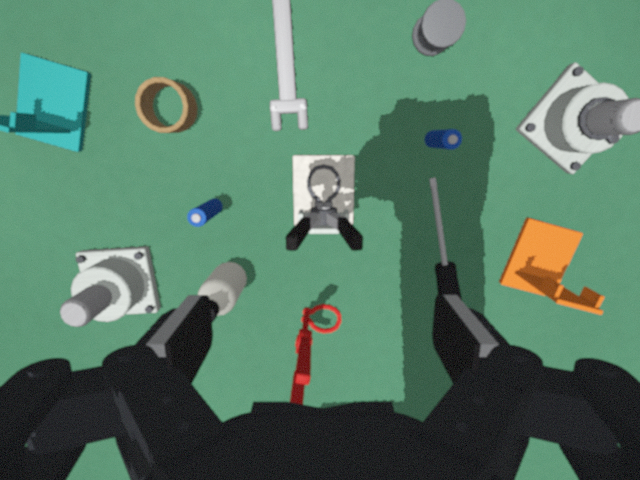

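The wrist views show the bare hub's stub near (323,215) and the pliers' handles near (300,235) and (350,235). I'll overlay projected models on these to refine the positions.

```bash
cat > ov.py <<'E'
from h import *
import pickle,sys
o=pickle.load(open("o.pkl","rb"))
t=cv2.imread("pics/top1.png");s=cv2.imread("pics/scene1.png")
V={"top":(t,K("top")[1],K("top")[0]),"scene":(s,K("scene")[1],K("scene")[0])}
for n in o: V["w_"+n]=(o[n][0][:,:,::-1].copy(),o[n][1],o[n][2])
th=np.linspace(0,2*np.pi,60)
def circ(x,y,z,r): return np.c_[x+r*np.cos(th),y+r*np.sin(th),0*th+z]
def draw(view,curves,c,hw,S):
    im,E,M=V[view]; x0,y0=int(c[0]-hw),int(c[1]-hw)
    pad=cv2.copyMakeBorder(im,100,100,100,100,0)[y0+100:y0+100+2*hw,x0+100:x0+100+2*hw]
    a=cv2.resize(pad,None,fx=S,fy=S,interpolation=cv2.INTER_CUBIC)
    for P,col in curves:
        q=(proj(P,E,M)-[x0,y0]+.5)*S-.5
        cv2.polylines(a,[np.round(q*8).astype(np.int32)],False,col,1,cv2.LINE_AA,3)
    return a
def sq(x,y,z,yaw,xa,xb,ya,yb):
    P=np.array([[xa,ya],[xb,ya],[xb,yb],[xa,yb],[xa,ya]]);c,s=np.cos(yaw),np.sin(yaw)
    return np.c_[x+P[:,0]*c-P[:,1]*s,y+P[:,0]*s+P[:,1]*c,np.full(5,z)]
E
cat > hub.py <<'E'
from ov import *
x,y,yaw=map(float,sys.argv[1:4])
C=[(circ(x,y,.09,.0135),(0,0,255)),(circ(x,y,.045,.032),(0,255,255)),(sq(x,y,.012,yaw,-.04,.04,-.04,.04),(255,0,0))]
ims=[cv2.resize(draw(v,C,proj([x,y,.045],V[v][1],V[v][2])[0],50,4),(390,390))for v in("top","scene","w_hub","w_pl")]
cv2.imwrite(sys.argv[4],cv2.resize(np.vstack([np.hstack(ims[:2]),np.hstack(ims[2:])]),(600,600)))
E
python3 hub.py .479 .256 -.12 pics/hub1.png
```

```text
(no output)
```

View pics/hub1.png

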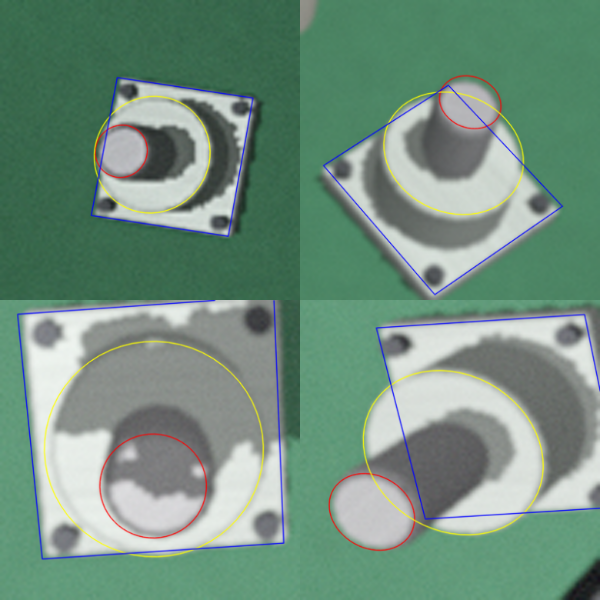

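The hub model fits all four views to about 1 mm at (0.479, 0.256). Next is the same for the pliers and rest.

```bash
cat > pl.py <<'E'
from ov import *
x,y,yaw,z0,off=map(float,sys.argv[1:6])  # pliers axis, origin height z0, plate centre offset along x
c,s=np.cos(yaw),np.sin(yaw)
def W(P): P=np.array(P,float); return np.c_[x+P[:,0]*c-P[:,1]*s,y+P[:,0]*s+P[:,1]*c,P[:,2]+z0]
C=[(sq(x,y,.008,yaw,off-.041,off+.041,-.033,.033),(255,0,0))]
C+=[(circ(x+.021*c,y+.021*s,z0+.002,.022),(0,255,255))]
for sg in(1,-1):
    # outer face lines of grips
    for xx in(-.006,.006): C.append((W([[xx,sg*(.0275),.159],[xx,sg*(.0275-.0081),.097]]),(0,0,255)))
    t=.0275;C.append((W([[-.006,sg*t,.159],[.006,sg*t,.159],[.006,sg*(t-.009),.1602],[-.006,sg*(t-.009),.1602],[-.006,sg*t,.159]]),(0,0,255)))
ims=[cv2.resize(draw(v,C,proj([x+.01,y,.08],V[v][1],V[v][2])[0],h,4),(390,390))for v,h in(("top",45),("scene",60),("w_hub",60),("w_pl",60))]
cv2.imwrite(sys.argv[6],cv2.resize(np.vstack([np.hstack(ims[:2]),np.hstack(ims[2:])]),(780,600) if 0 else (600,600)))
E
python3 pl.py .527 .001 -.19 .013 .01 pics/p1.png
```

```text
(no output)
```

View pics/p1.png

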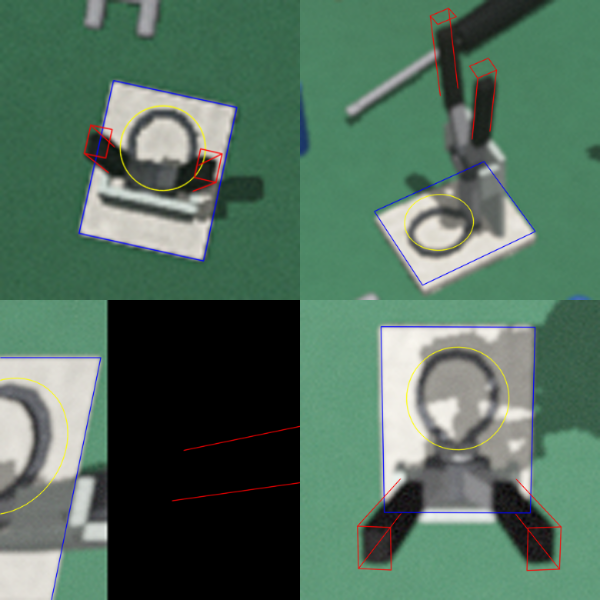

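```bash
sed -i 's/z0+.002,.022)/z0+.002,.0195)/; s/circ(x+.021\*c,y+.021\*s/circ(x+.0185*c,y+.0185*s/' pl.py; python3 pl.py .526 .0 -.19 .009 .01 pics/p2.png
```

```text
(no output)
```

View pics/p2.png

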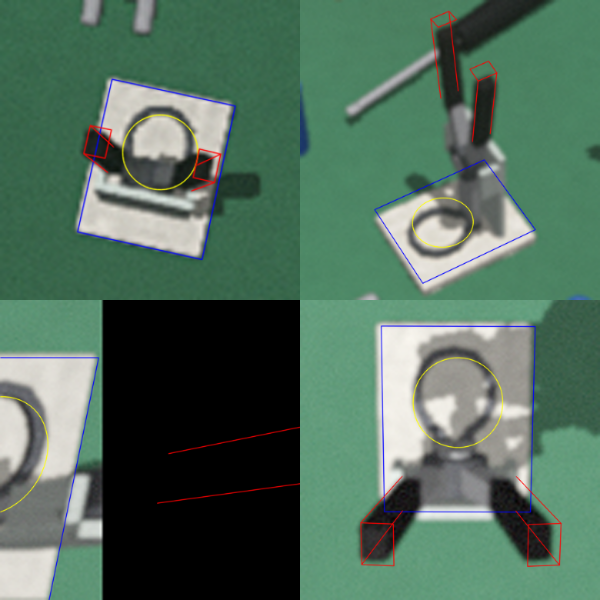

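```bash
python3 - <<'E'
from h import *
import pickle
o=pickle.load(open("o.pkl","rb"))
bot.move_linear((.526,0,.205),speed=.15); bot.wait(.15)
im,E,M=wristcam(); o["near"]=(im,E,M); cv2.imwrite("pics/w_near.png",im[:,:,::-1])
pickle.dump(o,open("o.pkl","wb")); print(bot.read_clock(),bot.read_position())
E
sed -i 's/"w_hub",60/"w_near",90/' pl.py; python3 pl.py .526 .0 -.19 .009 .01 pics/p3.png
```

```text
6.575 [ 5.26898911e-01 -1.29239647e-04  2.06171663e-01]
```

View pics/w_near.png

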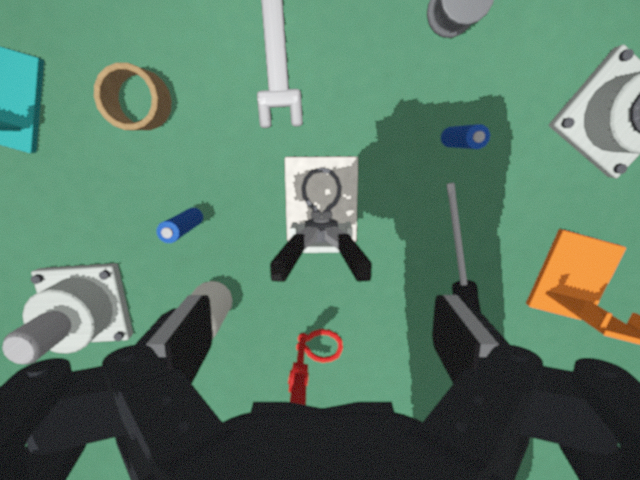

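View pics/p3.png

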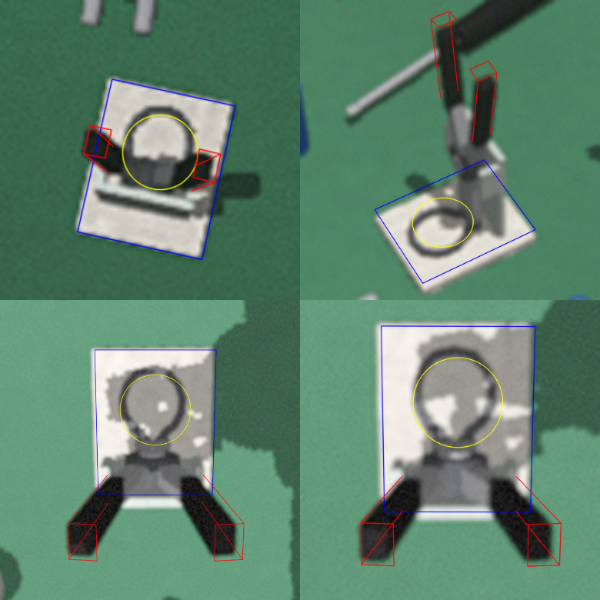

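Run:
```python
from h import *
bot.move_linear((.526,.001,.119),speed=.12)
print(bot.read_position(),bot.read_ft_force())
bot.set_gripper(0.0,grasp_force=60); bot.wait(.3)
print(bot.read_gripper_width(),bot.read_position(),bot.read_ft_force(),bot.read_clock())
im,E,M=wristcam(); cv2.imwrite("pics/w_g.png",im[:,:,::-1]); im=bot.camera("scene"); cv2.imwrite("pics/s_g.png",cv2.resize(im[150:330,220:460,::-1],None,fx=3,fy=3,interpolation=2))
```

```text
[0.52656386 0.00093009 0.11964929] [ 0.13710854 -0.2443154   0.83361801]
0.306215879027541 [0.52730175 0.00077739 0.12135392] [-3.76257838  0.41925259 14.07408727] 8.325
```

View pics/w_g.png

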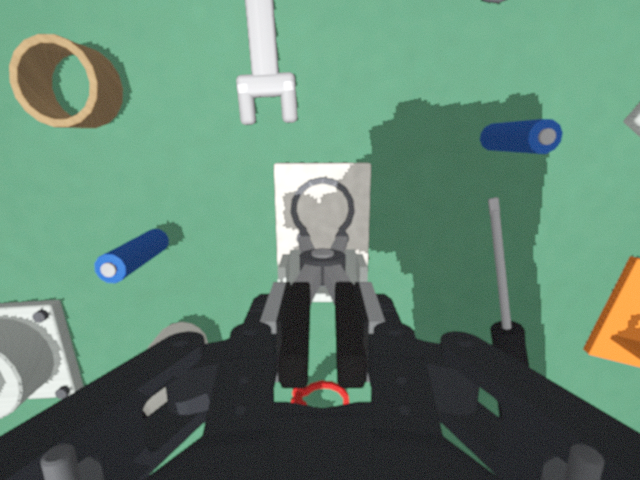

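View pics/s_g.png

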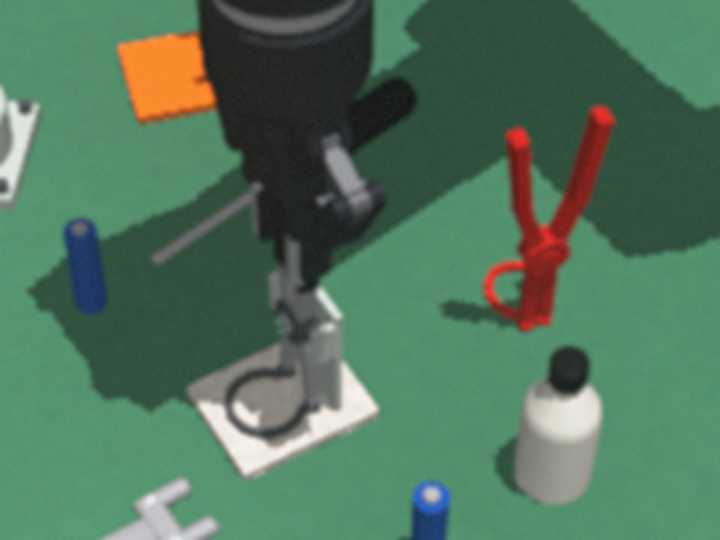

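The handles look parallel and the ring is spread (ring at 323,210 in the wrist view). I'll lift straight up and look again.

Run:
```python
from h import *
import pickle
o=pickle.load(open("o.pkl","rb"))
p=np.array(bot.read_position())
bot.move_linear((.526,.001,.262),speed=.12); bot.wait(.1)
print(bot.read_gripper_width(),bot.read_position(),bot.read_ft_force(),bot.read_clock())
im,E,M=wristcam(); cv2.imwrite("pics/w_l.png",im[:,:,::-1]); o["lift"]=(im,E,M)
im=bot.camera("scene"); cv2.imwrite("pics/s_l.png",cv2.resize(im[110:320,220:460,::-1],None,fx=2.8,fy=2.8,interpolation=2))
o["slift"]=(im,*K("scene")[::-1]);pickle.dump(o,open("o.pkl","wb"))
```

```text
0.30246037809724585 [0.52549465 0.00107027 0.26115656] [-0.00887628 -0.65069275 -2.32353963] 9.8667
```

View pics/w_l.png

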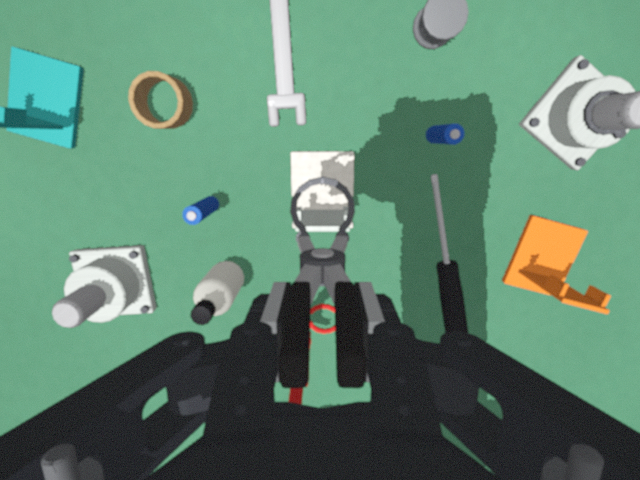

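View pics/s_l.png

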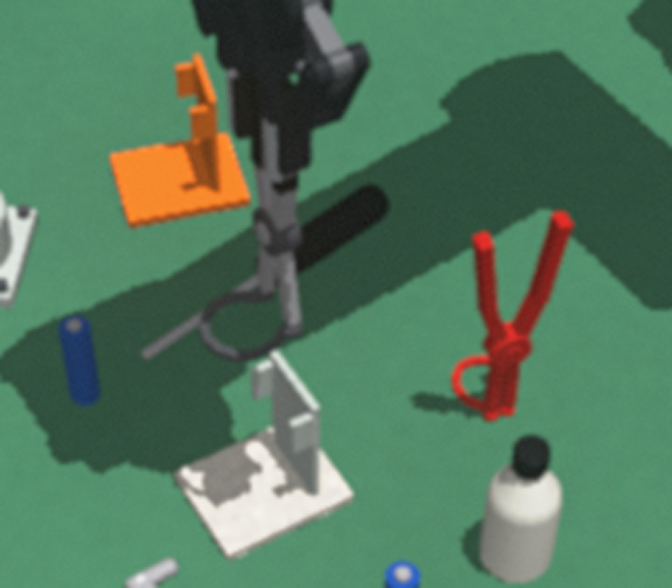

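```bash
cat > ring.py <<'E'
from ov import *
# ring centre in TCP-yaw frame: dx along pliers +x, dy along pliers +y, dz; tilt about y
def ringpts(p,yaw,d,tilt,r,dz=.002):
    P=np.c_[r*np.cos(th),r*np.sin(th),0*th+dz]; P=P@R.from_euler("xy",tilt).as_matrix().T+np.array(d)
    return P@R.from_euler("z",yaw).as_matrix().T+p
if __name__=="__main__":
    v=sys.argv[1]; a=list(map(float,sys.argv[2:7]))
    im,E,M=V[v]; p=np.array(list(map(float,sys.argv[8:11])))
    C=[(ringpts(p,-.19,a[:3],a[3:],.022),(0,0,255)),(ringpts(p,-.19,a[:3],a[3:],.0173),(0,255,255))]
    c=proj(p+[.02,0,-.108],E,M)[0]
    cv2.imwrite(sys.argv[7],draw(v,C,c,50,6))
E
python3 ring.py w_lift .021 0 -.108 0 0 pics/r1.png .5255 .0011 .2612
```

```text
(no output)
```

View pics/r1.png

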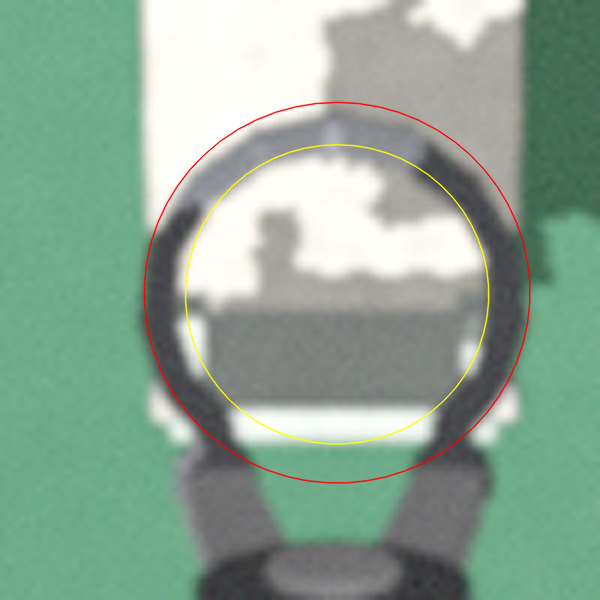

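```bash
python3 ring.py w_lift .020 0.0004 -.108 0 0 pics/r2.png .5255 .0011 .2612
python3 - <<'E'
from ov import *
from ring import ringpts
V["slift"]=(o["slift"][0][:,:,::-1].copy(),o["slift"][1],o["slift"][2])
p=np.array([.5255,.0011,.2612])
C=[(ringpts(p,-.19,[.020,.0004,-.108],[0,0],.022),(0,0,255)),(ringpts(p,-.19,[.02,.0004,-.108],[0,0],.0173),(0,255,255))]
a=draw("slift",C,proj(p+[.02,0,-.08],*V["slift"][1:])[0],35,11)
x,y,yaw=.479,.256,-.12
C=[(circ(x,y,.09,.0135),(0,0,255)),(circ(x,y,.0885,.015),(255,0,255)),(circ(x,y,.045,.032),(0,255,255)),(sq(x,y,.012,yaw,-.04,.04,-.04,.04),(255,0,0))]
b=draw("w_hub",C,proj([x,y,.045],*V["w_hub"][1:])[0],50,8)
cv2.imwrite("pics/r3.png",np.hstack([cv2.resize(v,(400,400)) for v in (a,cv2.imread("pics/r2.png"))]));cv2.imwrite("pics/h2.png",cv2.resize(b,(600,600)))
E
```

```text
(no output)
```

View pics/r3.png

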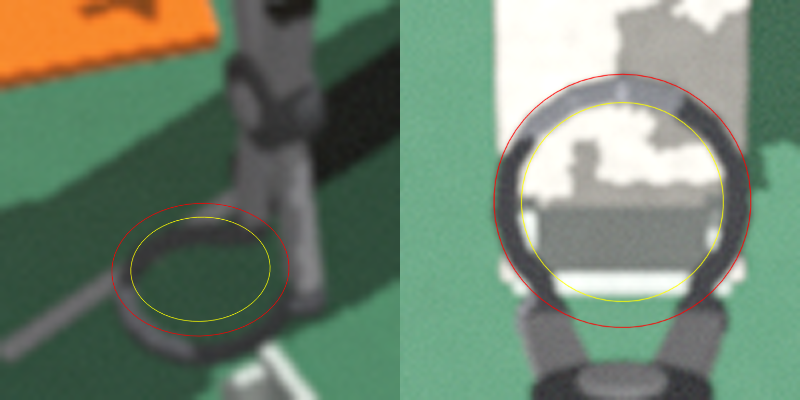

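View pics/h2.png

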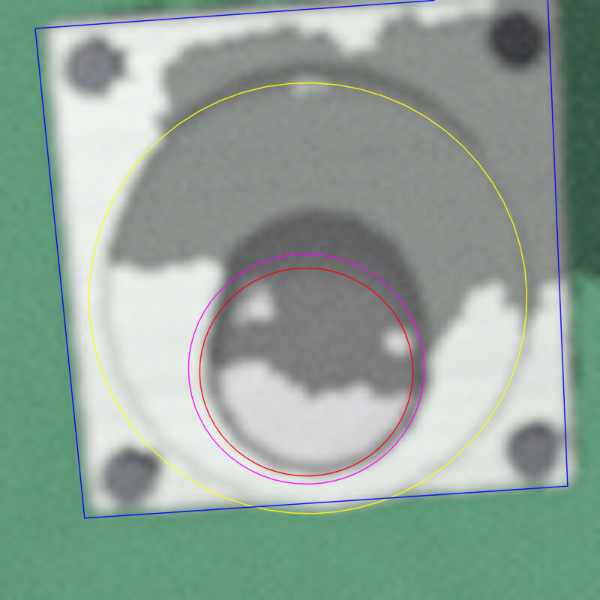

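Run:
```python
from ov import *
from ring import ringpts
from scipy.optimize import least_squares
V["slift"]=(o["slift"][0][:,:,::-1].copy(),o["slift"][1],o["slift"][2])
p=np.array([.5255,.0011,.2612])
cs=proj(p+[.02,0,-.08],*V["slift"][1:])[0]; s0=np.array([int(cs[0]-35),int(cs[1]-35)])
us=s0+np.array([205,287])*70/400
cw=proj(p+[.02,0,-.108],*V["w_lift"][1:])[0]; w0=np.array([int(cw[0]-50),int(cw[1]-50)])
uw=w0+np.array([335.5,302])/6
f=lambda X:np.r_[proj(X,*V["slift"][1:])[0]-us,proj(X,*V["w_lift"][1:])[0]-uw]
r=least_squares(f,p+[.02,0,-.106]);print(us,uw,r.x,r.x-p,r.fun)
d=R.from_euler("z",.19).apply(r.x-p);print("pliers frame",d)
# check: ring in rest height
g=cv2.cvtColor(V["slift"][0],cv2.COLOR_BGR2GRAY)
```

```text
[306.875 225.225] [322.91666667 208.33333333] [ 0.54333105 -0.00249147  0.14548852] [ 0.01783105 -0.00359147 -0.11571148] [-0.14334059  0.0485819  -0.01849074  0.07264724]
pliers frame [ 0.01818845 -0.00015929 -0.11571148]
```

Run:
```python
from h import *
import pickle
o=pickle.load(open("o.pkl","rb"))
bot.move_linear((.4605,.2581,.262),speed=.15)
bot.move_linear((.4605,.2581,.220),speed=.08);bot.wait(.2)
print(bot.read_gripper_width(),bot.read_position(),bot.read_ft_force(),bot.read_clock(),Q(bot.read_tool_rot()).as_matrix()[:,0])
im,E,M=wristcam(); o["hov"]=(im,E,M); cv2.imwrite("pics/w_hov.png",cv2.resize(im[150:270,250:390,::-1],None,fx=5,fy=5,interpolation=2))
for c in("scene","top"): o["hov_"+c]=(bot.camera(c),*K(c)[::-1])
a=cv2.resize(o["hov_scene"][0][280:430,380:530,::-1],(400,400),interpolation=2);b=cv2.resize(o["hov_top"][0][230:330,130:230,::-1],(400,400),interpolation=2)
cv2.imwrite("pics/s_hov.png",np.hstack([a,b]))
pickle.dump(o,open("o.pkl","wb"))
```

```text
0.30369339340526325 [0.46091641 0.25826633 0.22063343] [-0.73988149 -0.27345291 -1.25122249] 12.7583 [-1.88074624e-01 -9.82154534e-01 -6.37507062e-04]
```

View pics/w_hov.png

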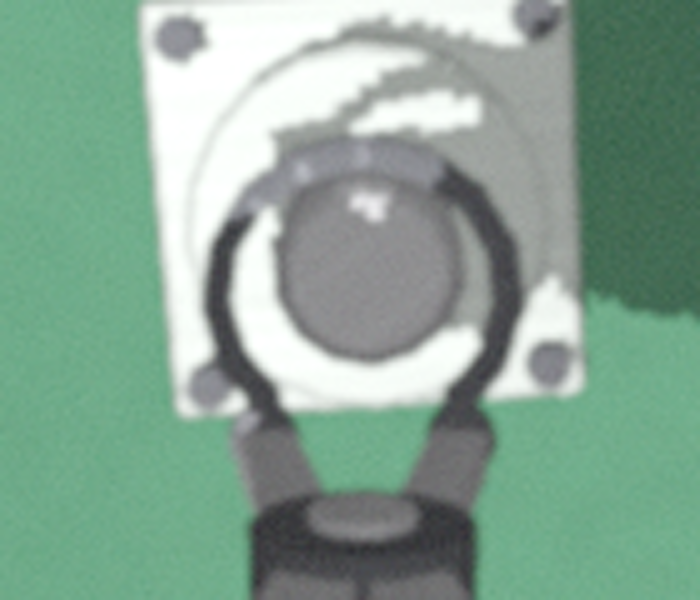

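View pics/s_hov.png

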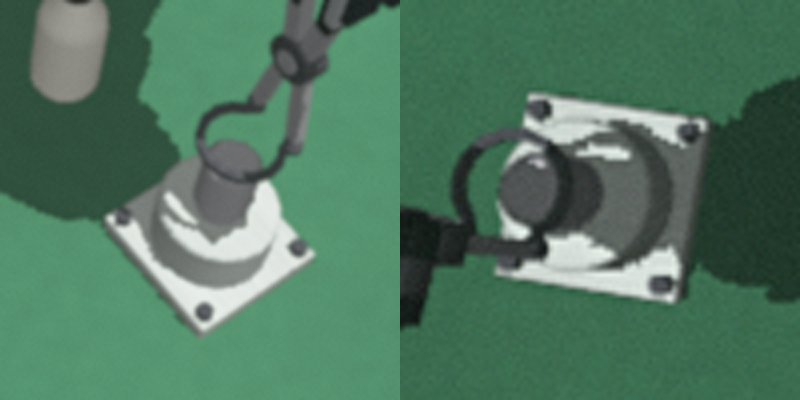

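Run:
```python
from ov import *
from ring import ringpts
im,E,M=V["w_hov"]
px=lambda u,v:np.array([250+u/5-.4,150+v/5-.4])
s=ray(None,px(370,268),.09,E,M); print("stub",s)
for z in (.102,.105,.108,.110,.112):
    c=[ray(None,px(*q),z,E,M) for q in((219.5,290),(507,290),(365,157),(207,290),(520,290),(365,139),(232,285),(494,285),(365,177))]
    w=lambda a,b:round(np.linalg.norm(a-b)*1e3,1)
    ux=np.array([np.cos(-.19),np.sin(-.19),0]);uy=np.array([-ux[1],ux[0],0])
    # centre along pliers x from front midline - 19.65
    fx=c[2]@ux-.01965; lat=(c[0]+c[1])/2@uy; latin=(c[6]+c[7])/2@uy
    print(z,"mid",w(c[0],c[1]),"out",w(c[3],c[4]),"in",w(c[6],c[7]),"err x",round((fx-s@ux)*1e3,2),"err y",round((lat-s@uy)*1e3,2),round((latin-s@uy)*1e3,2))
# depth of ring from scene: overlay
for c in("scene","top"):
    k="hov_"+c;V[k]=(o[k][0][:,:,::-1].copy(),o[k][1],o[k][2])
p=np.array([.4609,.2583,.2206]);L=[]
for d,t in (((.0205,0,-.110),0),((.0185,0,-.1157),0)):
    C=[(ringpts(p,-.19,d,[0,t],.022),(0,0,255)),(ringpts(p,-.19,d,[0,t],.0173),(0,255,255))]
    L.append(np.hstack([draw(v,C,proj(p+[.02,0,-.11],*V[v][1:])[0],32,6) for v in("hov_scene","hov_top")]+[cv2.resize(draw("w_hov",C,proj(p+[.02,0,-.11],*V["w_hov"][1:])[0],45,6),(384,384))]))
a=np.vstack(L);cv2.imwrite("pics/cmp.png",cv2.resize(a,(798,532)))
```

```text
stub [0.4801015  0.25398612 0.09      ]
0.102 mid 41.4 out 45.1 in 37.7 err x -1.74 err y 1.0 1.04
0.105 mid 40.9 out 44.5 in 37.3 err x -1.4 err y 1.0 1.03
0.108 mid 40.4 out 44.0 in 36.8 err x -1.06 err y 0.99 1.03
0.11 mid 40.1 out 43.7 in 36.5 err x -0.83 err y 0.99 1.03
0.112 mid 39.8 out 43.3 in 36.2 err x -0.61 err y 0.99 1.03
```

View pics/cmp.png

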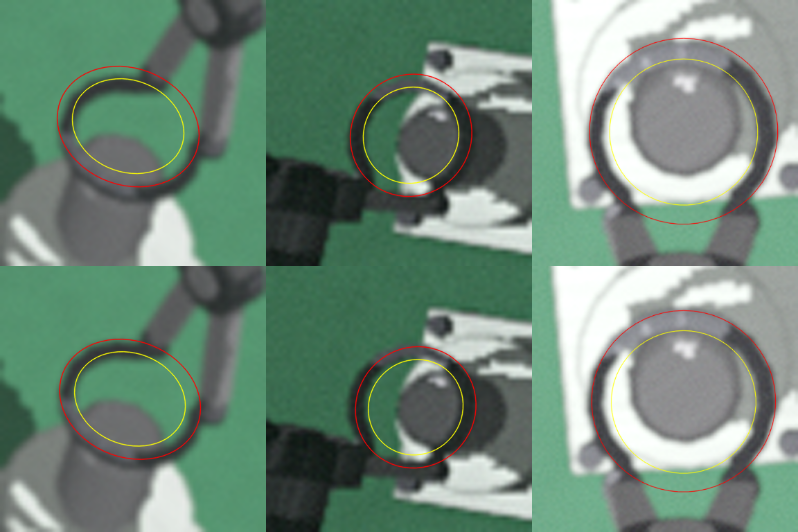

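Run:
```python
from h import *
import pickle
o=pickle.load(open("o.pkl","rb"))
f=bot.move_linear((.4610,.2571,.2105),speed=.06,until_force=6);bot.wait(.25)
print(f,bot.read_gripper_width(),bot.read_position(),bot.read_ft_force(),bot.read_clock())
im,E,M=wristcam(); o["h2"]=(im,E,M); cv2.imwrite("pics/w_h2.png",cv2.resize(im[150:270,250:390,::-1],None,fx=5,fy=5,interpolation=2))
for c in("scene","top"): o["hov_"+c]=(bot.camera(c),*K(c)[::-1])
a=cv2.resize(o["hov_scene"][0][310:390,420:500,::-1],(400,400),interpolation=2);b=cv2.resize(o["hov_top"][0][240:320,130:210,::-1],(400,400),interpolation=2)
cv2.imwrite("pics/s_h2.png",np.hstack([a,b]))
pickle.dump(o,open("o.pkl","wb"))
```

```text
False 0.30347636586119736 [0.46111913 0.25716529 0.21063576] [ 0.34444384 -0.70379081 -3.01890528] 13.4667
```

View pics/w_h2.png

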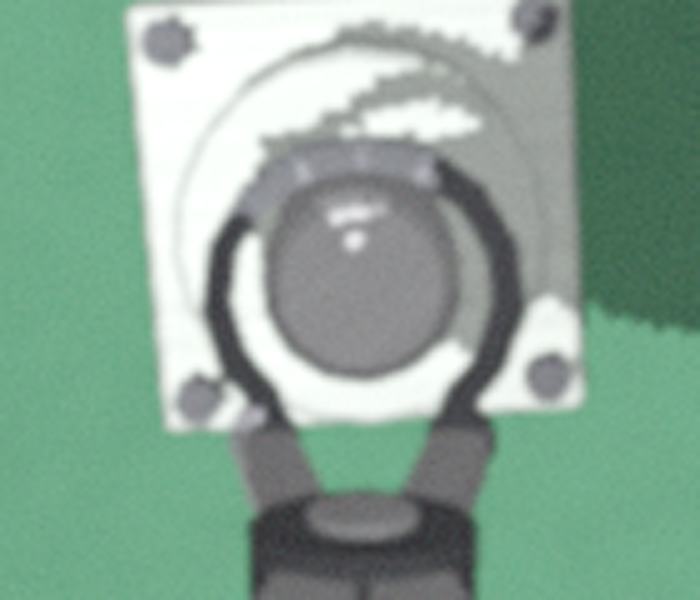

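View pics/s_h2.png

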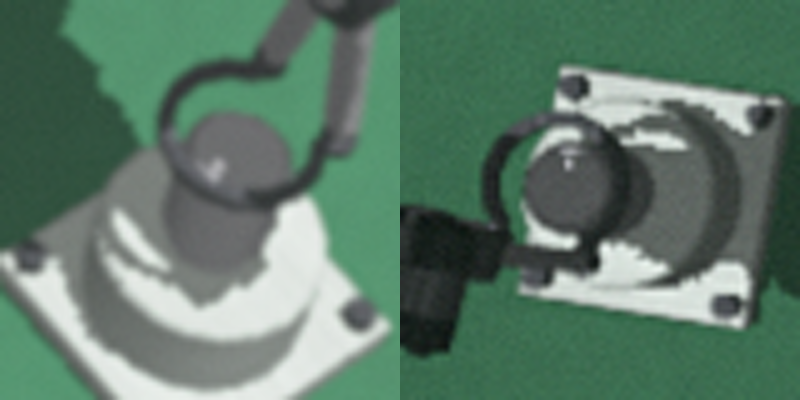

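Run:
```python
from ov import *
from ring import ringpts
im,E,M=V["w_h2"]
px=lambda u,v:np.array([250+u/5-.4,150+v/5-.4])
ux=np.array([np.cos(-.19),np.sin(-.19),0]);uy=np.array([-ux[1],ux[0],0])
sb=ray(None,px(364,379),.09,E,M);sl=ray(None,px(267,285),.09,E,M);sr=ray(None,px(460,285),.09,E,M)
rad=np.linalg.norm(sl-sr)/2;print("rad",rad,"stub x",sb@ux+rad, sb@ux+.0145)
sx=sb@ux+rad;sy=(sl+sr)/2@uy
for z in(.093,.096,.099):
    f=[ray(None,px(363,v),z,E,M)@ux for v in(140,160,180)]
    l=[ray(None,px(u,290),z,E,M)@uy for u in(207,520,232,494)]
    print(z,"x err from outer/mid/inner",[round((a-b-sx)*1e3,2) for a,b in zip(f,(.022,.01965,.0173))],"y",round(((l[0]+l[1])/2-sy)*1e3,2),round((l[0]-l[1])*1e3,1))
for c in("scene","top"):
    k="hov_"+c;V[k]=(o[k][0][:,:,::-1].copy(),o[k][1],o[k][2])
p=np.array([.4611,.2572,.2106]);L=[]
hub=np.array([.4796,.2540,0])
for d in ((.0195,0,-.1115),(.0185,0,-.1157)):
    C=[(ringpts(p,-.19,d,[0,0],.022),(0,0,255)),(ringpts(p,-.19,d,[0,0],.0173),(0,255,255)),(circ(*hub[:2],.09,.0138),(255,0,255))]
    L.append(np.hstack([draw(v,C,proj(p+[.02,0,-.11],*V[v][1:])[0],32,6) for v in("hov_scene","hov_top")]+[cv2.resize(draw("w_h2",C,proj(p+[.02,0,-.11],*V["w_h2"][1:])[0],45,6),(384,384))]))
a=np.vstack(L);cv2.imwrite("pics/cmp2.png",cv2.resize(a,(798,532)))
```

```text
rad 0.01398458260722544 stub x 0.42304112811855243 0.423556545511327
0.093 x err from outer/mid/inner [np.float64(-0.83), np.float64(-1.28), np.float64(-1.73)] y -0.0 44.9
0.096 x err from outer/mid/inner [np.float64(-0.52), np.float64(-0.93), np.float64(-1.36)] y -0.0 44.4
0.099 x err from outer/mid/inner [np.float64(-0.21), np.float64(-0.58), np.float64(-0.98)] y -0.0 43.8
```

View pics/cmp2.png

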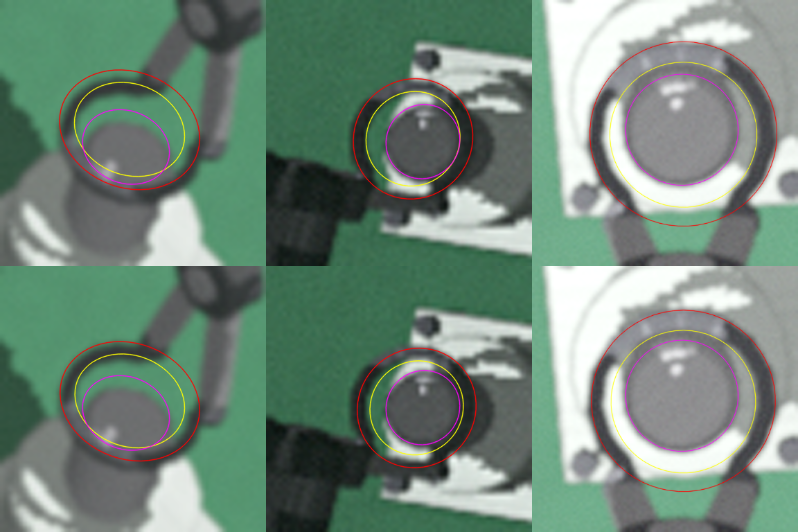

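Run:
```python
from h import *
bot.move_linear((.4616,.2570,.2105),speed=.03)
for z in (.200,.192,.180):
    f=bot.move_linear((.4616,.2570,z),speed=.03,until_force=4);bot.wait(.1)
    print(z,f,bot.read_position(),bot.read_ft_force(),bot.read_moment(),bot.read_clock())
    if f: break
im,E,M=wristcam(); cv2.imwrite("pics/w_h3.png",cv2.resize(im[150:270,250:390,::-1],None,fx=5,fy=5,interpolation=2))
a=bot.camera("scene")[310:390,420:500,::-1];b=bot.camera("top")[240:320,130:210,::-1]
cv2.imwrite("pics/s_h3.png",np.hstack([cv2.resize(v,(400,400),interpolation=2) for v in (a,b)]))
```

```text
0.2 False [0.46167874 0.25702423 0.20006634] [ 0.1176961  -0.33007707 -1.44932918] [ 0.01394367 -0.01648701  0.0152022 ] 14.4667
0.192 False [0.4616389  0.25699509 0.19202112] [-0.15023981  0.010255   -1.84349158] [-0.00910406 -0.02369131  0.00956605] 14.9833
0.18 False [0.46169884 0.25704126 0.18009144] [ 0.86712504 -0.52081608 -2.2786846 ] [ 0.02418453 -0.02653042  0.00261225] 15.6333
```

View pics/w_h3.png

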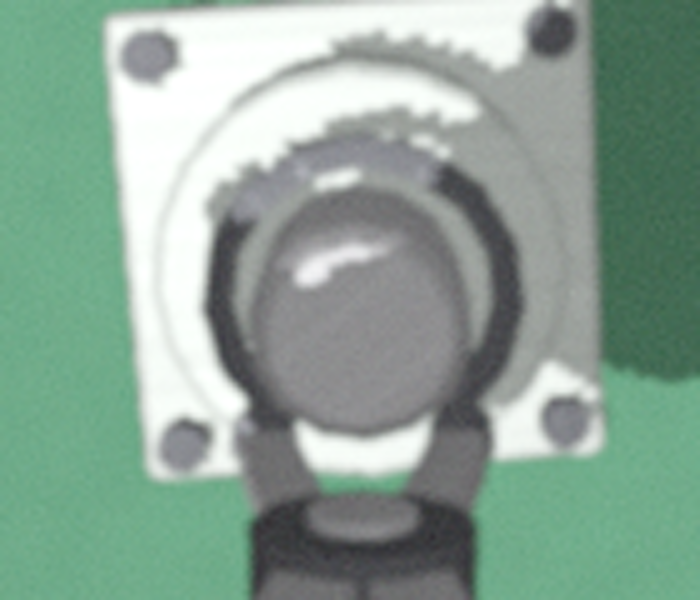

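View pics/s_h3.png

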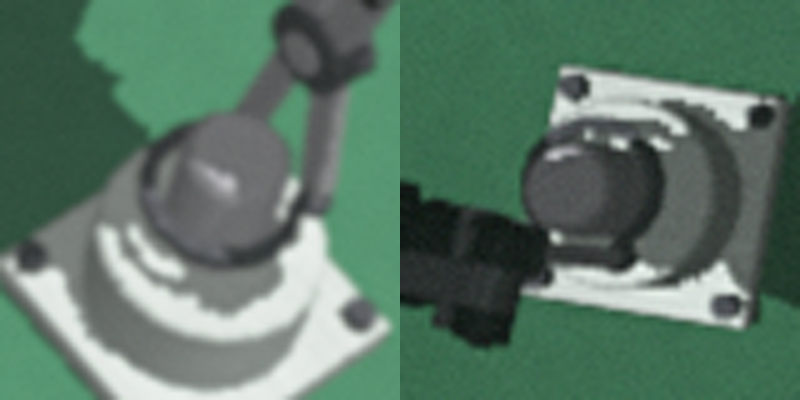

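The ring now encircles the stub and the force hasn't changed. I'll continue down to the bearing face.

Run:
```python
from h import *
f=bot.move_linear((.4616,.2570,.167),speed=.03,until_force=4)
print(f,bot.read_position(),bot.read_ft_force())
if not f:
    f=bot.move_linear((.4616,.2570,.150),speed=.015,until_force=4)
    print(f,bot.read_position(),bot.read_ft_force())
bot.wait(.2)
print(bot.read_position(),bot.read_ft_force(),bot.read_moment(),bot.read_gripper_width(),bot.read_clock())
im,E,M=wristcam(); cv2.imwrite("pics/w_h4.png",cv2.resize(im[150:270,250:390,::-1],None,fx=5,fy=5,interpolation=2))
a=bot.camera("scene")[310:390,420:500,::-1];b=bot.camera("top")[240:320,130:210,::-1]
cv2.imwrite("pics/s_h4.png",np.hstack([cv2.resize(v,(400,400),interpolation=2) for v in (a,b)]))
```

```text
False [0.46151424 0.25697298 0.16682913] [ 0.39132483 -0.54511448 -2.00082891]
True [0.46147974 0.25704737 0.15852434] [-1.20882644 -0.15359692  4.86127891]
[0.46146137 0.25706795 0.15851776] [-0.67524864 -0.22536235  5.28233153] [-0.01673148  0.08970111  0.0060902 ] 0.30600470071369507 17.2333
```

View pics/w_h4.png

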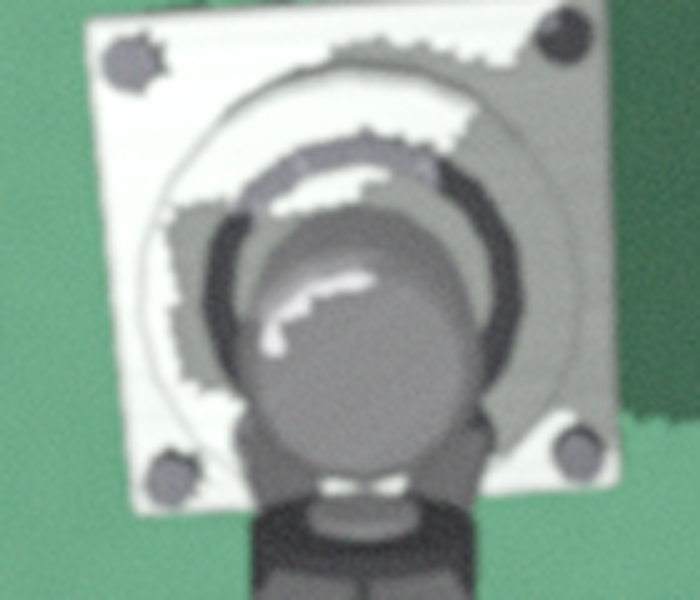

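View pics/s_h4.png

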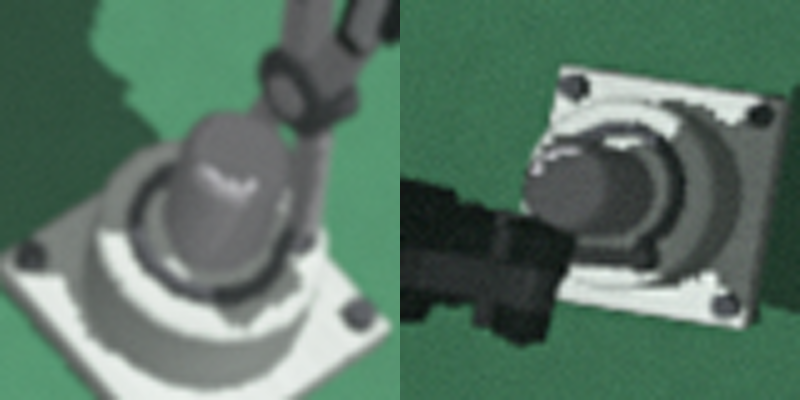

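Contact came at TCP z = 0.1585, exactly the height predicted for the bearing face. It is a light contact of about 7 N, with the ring still spread and centred. Handing in.

Run:
```python
from cell import bot
print(bot.read_ft_force(),bot.read_gripper_width(),bot.read_clock()); bot.close_job()
```

```text
[-0.36222684  0.2294515   6.00864639] 0.30495141837586115 17.3833
the job is handed in; nothing more can be done
```

I took the pliers by the grips, squeezed them with 60 N and lifted them straight out of the white rest. I then slid the spread ring down over the bare stub and handed in while still holding, at 17.4 s of the 43 s allowed.

**Last checks:**
- **Seating:** contact came at TCP z = 0.1585 m, where I expected the ring to meet the bearing face. The force on the tool went from about −2 N to +6 N, so it rests there lightly. I felt no contact on the way down.
- **Fit:** the pictures show the ring round the foot of the stub, spread and clear of the stub wherever it shows.
- **Grip:** the gripper opening stayed at 0.30–0.31 from the squeeze to the end, and the pliers look upright.
- **Other things:** I touched nothing else on purpose. I did not compare their places in a final picture.

**Where measurements disagreed:**
- **Gripper opening:** it read about 26 mm by simple scaling, against the 30 mm stated for fully squeezed handles. The handles looked parallel and the ring looked spread, so I took this as a scale effect. I could not read the handle joint directly.
- **Ring height:** the scene camera put the ring a few millimetres lower than the wrist camera did. The contact height agreed with the wrist camera.

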